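Feed the pink jar through the one-way spring gate

ROBOT

A 6-joint arm with a two-finger parallel gripper is mounted at the origin on a cart in front of the work surface, level with it; the furniture and walls round the work are solid. World frame = base frame: x ahead of the robot, y to its left, z up, the work surface at z = 0. Lengths are in m, angles in rad, forces in N, time in s.
With the tool pointing down it reaches from about 0.375 to 0.925 m from the base axis. Payload 5.7 kg.
Tool frame: the origin (TCP) lies between the finger pads; the fingertips stand 17 mm ahead of it and the grasp point (between the pads) lies 2 mm behind it; z points along the fingers, y is the line along which they close (so a half turn about z gives the same grasp; the last joint's range is limited). The gripper opens to 85 mm and grips with 20 to 120 N. Pads are 22 mm wide; open, the fingers measure 114 mm over their backs; the gripper's body (76 mm by 85 mm) begins 54 mm behind the grasp point. The pads swing forward as they close: fully open they stand 13 mm farther back than shut.
Start: joints at [-1.275, 0.359, 1.51, -0, 1.272, -0.115], TCP at [0.24, -0.55, 0.248] pointing down, gripper open.
Joint ranges: [-2.97, 2.97], [-1.01, 2.36], [0.21, 2.38], [-0.96, 4.11], [0.2, 2.71], [-2.98, 2.98]. Speed limits (rad/s): [2.39, 2.39, 3.14, 3.14, 3.14, 3.14].

INTERFACE

Orientations are given as a unit quaternion [w, x, y, z].
In Python, from cell import env gives the robot as it stands.
- The arm moves only by the tool drive_tool, never from a script. Its argument "increments" is a list of rows, each an object with "rotation": the turn, a rotation vector about the tool's x, y, z normalised to -1 to 1, where 1 is 180 degrees, a list of three; "delta_pos": the shift along the tool's x, y, z normalised to -1 to 1, where 1 is 15 cm, a list of three; "claw": the closure, from -1 (fully open) to 1 (shut). In form: [{"rotation": [rx, ry, rz], "delta_pos": [tx, ty, tz], "claw": claw}, ...]. A call has 1 to 8 rows; each row is the pose to reach, as a shift and turn from the pose commanded when the call began, along the tool's axes at that moment, turning the shorter way round; what a row does not reach only later rows make up. A row lasts 1/12 s, in which the tool goes at most 41.7 mm and 7.16 degrees, less where a joint would pass 70% of its speed; a pose out of reach is approached as far as the arm can. A call with a number of a shift or a turn outside -1 to 1 is refused whole. A call with a gripper value outside its range is refused whole. The fingers move at their own pace and stop on an object; "newtons" is the grip in N (left out, the last holds). Time passes only in rows, so rows that repeat a pose let the fingers close. It gives the time, the measured TCP pose, the force, the opening and the grip force at its end, in the units of the state.
- env.observe(): the state, without advancing time (a new reading comes with each control period).
- env.get_image(name): name is "side" or "top" or "wrist"; returns the picture (420x560x3 uint8, red, green, blue); there is no depth.
- env.camera_model(name): a dict with "camera_matrix" (3x3 intrinsics, pixels), "D" ([k1, k2, p1, p2, k3] as OpenCV has them; the pictures are not rectified), "R" (3x3) and "t" (3): a world point X has camera coordinates R X + t; the wrist camera has in their place "mount" (4x4, takes a point from camera to tool coordinates, whose origin is the TCP and whose axes are the flange's). Camera axes: x right, y down, z forward; pixel columns grow to the right and rows downward; lengths in m; the calibration is good to about 2 mm. A picture is of the moment at which its call begins: read the wrist's pose just before it. camera_model takes no time and is no camera call.
- env.hand_in(): hands the job in; it is judged then, once.
The state is a dict: "t": time; "qpos": joint angles; "joint_velocities": joint speeds; "tau": joint torques, N m; "tcp_pos": TCP position; "tcp_rot": TCP orientation; "force": force on the tool from outside, world axes, zero at the start; "torque": the same for the moment, N m; "grip_width": opening from 0.0 (shut) to 1.0 (fully open); "grasp_force": force on a finger pad.
Only numpy, scipy, OpenCV 4.12 (cv2) and the standard library are available. Lean on these libraries where they do the work, as an engineer would, in place of code of your own. Each camera call takes 0.05 s, during which the arm holds its last target. There are 200 camera calls.

TASK

Stand the black-lidded jar of pink enamel powder on the open grey loading plate in front of the yellow spring gate, then push it along the plate, not over the top, through the gate and far enough into the green-walled lane that the gate swings fully shut behind it. Leave the jar standing upright inside the lane, and leave the cream-lidded jar of pale green powder beside it where it stands.

Things in the scene. Friction and masses are not known exactly. Their poses are not given: they have to be found in the camera images.
- pink_jar_mid (a point): Centre (half-way up, 29.5 mm above its foot; z up the jar) of the jar to feed in: loose round glass jar of pink powder, black screw lid, 47 mm diameter, 59 mm tall, about 0.11 kg. The glass is the lower 50 mm; lid 41 mm across. Starts upright on the worktop beside a similar jar, either way round.
- green_jar_mid (a point): Centre (half-way up) of the bystander jar, not to be moved: pale green powder, cream screw lid, 51 mm diameter, 68 mm tall, loose.
- lane: Fixed gated lane, open on top. Origin: on the worktop under the gate's middle; x points the way the jar travels, z up. Grey metal floor plate 4 mm thick, 110 wide, x -120 to 150 mm. x -120 to 0: open loading plate, no walls. x 0 to 150: green side walls (inner faces y = +-36, 6 thick) and end wall at 150, tops 40 mm above worktop. Gate posts 10 mm thick, 44 high, at x 0, y +-41.
- gate (a joint): Yellow spring gate, rad: 0 shut, opens only inward (free end to lane +x), to 1.6. One upright leaf 67 mm long, 4 thick, 8 to 40 mm above worktop, vertical hinge at lane x 0, y +33 mm. Weak spring (about 1 N at mid-leaf) shuts it in about 0.5 s. Free end sweeps to x = 67 mm: the jar clears it with its centre at x = 95 mm or more, and meets the end wall at x = 126 mm.
Mind the look-alikes: they are no part of the job. What is shaped like the part that bears pink_jar_mid but orange is not meant.

How it is judged:
On the way, in this order (a step that is already met when the one before it is completed fails the run):
1. the pink jar stands upright on the loading plate in front of the shut gate (x of pink_jar_mid in the frame of lane between -0.115 and -0.02 m and y of pink_jar_mid in the frame of lane between -0.045 and 0.045 m and z of pink_jar_mid in the frame of lane below 0.041 m and angle between pink_jar_mid's own z axis and vertical below 0.17 rad and value of joint gate below 0.1 rad), for 0.2 s.
2. the jar, standing on the plate, is between the gate posts and holds the gate open (x of pink_jar_mid in the frame of lane between 0 and 0.07 m and y of pink_jar_mid in the frame of lane between -0.036 and 0.036 m and z of pink_jar_mid in the frame of lane below 0.043 m and value of joint gate above 0.4 rad), for 0.05 s.
At the end, for the whole second after the job is handed in: The pink jar stands upright (within 10 degrees), released and at rest on the plate inside the walled lane beyond the gate, and the gate is shut behind it (within 0.1 rad) (x of pink_jar_mid in the frame of lane between 0.06 and 0.15 m and y of pink_jar_mid in the frame of lane between -0.036 and 0.036 m and z of pink_jar_mid in the frame of lane below 0.041 m and angle between pink_jar_mid's own z axis and vertical below 0.17 rad and linear speed of pink_jar below 0.02 m/s and value of joint gate below 0.1 rad); the robot touches nothing.
It fails at once if the cream-lidded green jar is moved more than 20 mm or tipped over (distance of green_jar_mid from where it was at the start of the episode above 0.02 m or angle between green_jar_mid's own z axis and vertical above 0.5 rad).
It fails at once if the pink jar is lifted over the gate or walls instead of pushed through (x of pink_jar_mid in the frame of lane between -0.01 and 0.16 m and y of pink_jar_mid in the frame of lane between -0.05 and 0.05 m and z of pink_jar_mid in the frame of lane above 0.053 m).
It also fails if it takes over 48 s, if anything falls off the work surface, if the arm or the gripper's body presses on something with over 40 N, if the wrist force passes 120 N, or if a joint passes its speed limit or range.

## Working session

There is one attempt and no reset: what is moved stays moved. The work goes in short steps, Python scripts to look and compute and a tool call to move; the robot and the scene stay as the last step left them, time stands still between calls to the robot, and variables do not carry over. Pictures are saved under pics/ and viewed, at most 10 in all, crops included, and the job is handed in when it is done.

Besides the shell and the picture viewer there is one more tool, called after "Emit:" as a command line: name --argument value ..., lists and objects as JSON in quotes. drive_tool: Moves the arm, as the interface text tells. Scaled input: -1 to 1 covers 15 cm each way for a shift and 180 degrees each way for a turn. Its arguments: {"type":"object","properties":{"increments":{"type":"array","items":{"type":"object","properties":{"rotation":{"type":"array","items":{"type":"number"}},"delta_pos":{"type":"array","items":{"type":"number"}},"claw":{"type":"number"}}}},"newtons":{"type":"number"}},"required":["increments"]}

```bash
mkdir -p pics
cat > h.py <<'E'
import numpy as np, cv2
from cell import env
from scipy.spatial.transform import Rotation as Ro
def snap(n,f):
    s=env.observe(); im=env.get_image(n); cv2.imwrite('pics/'+f,im[:,:,::-1]); return s,im
def ray(n,uv,s=None):
    m=env.camera_model(n); K=np.array(m["camera_matrix"]);D=np.array(m["D"])
    p=cv2.undistortPoints(np.array([[uv]],float),K,D)[0,0]; d=np.array([p[0],p[1],1.])
    if n=='wrist':
        M=np.array(m["mount"]); q=s['tcp_rot']; R=Ro.from_quat([q[1],q[2],q[3],q[0]]).as_matrix()
        o=R@M[:3,3]+s['tcp_pos']; d=R@M[:3,:3]@d
    else:
        R=np.array(m["R"]);o=-R.T@np.array(m["t"]);d=R.T@d
    return o,d/np.linalg.norm(d)
def plane(n,uv,z,s=None):
    o,d=ray(n,uv,s); return o+d*(z-o[2])/d[2]
def tri(r1,r2):
    A=np.zeros((3,3));b=np.zeros(3)
    for o,d in (r1,r2):
        P=np.eye(3)-np.outer(d,d);A+=P;b+=P@o
    x=np.linalg.solve(A,b); return x,[np.linalg.norm(np.cross(x-o,d)) for o,d in (r1,r2)]
E
python3 - <<'E'
from h import *
ims=[snap(n,n+'0.png')[1] for n in('side','top')]
print(env.observe())
E
```

```text
{'t': 0.1, 'qpos': array([-1.27509089e+00,  3.59449566e-01,  1.51133382e+00,  7.83159999e-06,
        1.27252230e+00, -1.15067900e-01]), 'joint_velocities': array([ 0.00075161, -0.00265234, -0.00365584,  0.00126603, -0.00034565,
        0.0005346 ]), 'tau': array([-1.62248530e-04, -5.28650665e+01, -2.79350442e+01, -1.40199813e-04,
        4.95952409e-03, -2.09061773e-05]), 'tcp_pos': array([ 0.2394292 , -0.54950737,  0.24752409]), 'tcp_rot': array([-8.53362779e-04,  9.78982075e-01,  2.03944512e-01, -7.35277141e-05]), 'force': array([ 0.08294747, -0.40999855, -0.23125992]), 'torque': array([-0.00045857, -0.04549107, -0.07720005]), 'grasp_force': 0.0, 'grip_width': 1.0008418382465283}
```

View pics/side0.png

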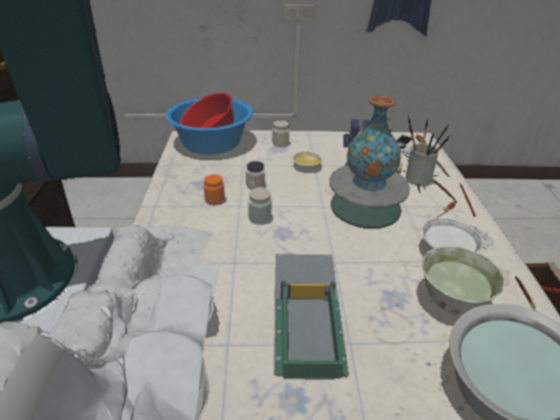

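View pics/top0.png

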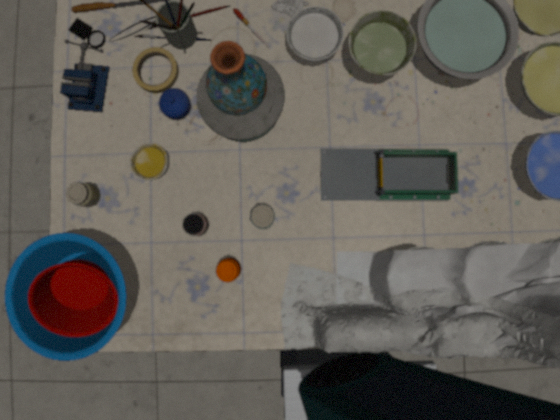

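The candidates are:
- Black lid: side (256,172), top (195,223). This is the pink jar by description.
- Orange look-alike: side (214,190), top (228,269).
- Cream-lidded green bystander: side (260,205), top (262,215).
- Far cream jar: side (280,132), top (82,194).

The loading plate is at top (321–378, 149–200), the gate at about (379,174), and the lane end at about (457,174). A white draped mass lies at top (285–560, 245–350).

Run:
```python
from h import *
S=cv2.imread('pics/side0.png');T=cv2.imread('pics/top0.png')
for n in('side','top'):
    m=env.camera_model(n);print(n,(-np.array(m['R']).T@np.array(m['t'])).round(3))
def blob(im,box,f):
    x0,y0,x1,y1=box;c=im[y0:y1,x0:x1];k=f(cv2.cvtColor(c,cv2.COLOR_BGR2HSV).astype(int)).astype(np.uint8)
    n,l,st,ce=cv2.connectedComponentsWithStats(k);i=1+st[1:,4].argmax();return ce[i]+[x0,y0],st[i]+[x0,y0,0,0,0]
dark=lambda h:h[...,2]<70
ps=blob(S,(240,155,275,178),dark);pt=blob(T,(178,205,212,240),dark);print(ps,pt)
print('pink lid',tri(ray('side',ps[0]),ray('top',pt[0])))
print('cream lid',tri(ray('side',(260,195)),ray('top',(262,215))),plane('top',(262,215),.068))
# lane: plate corners from top, gate, green walls
hsv=cv2.cvtColor(T,cv2.COLOR_BGR2HSV).astype(int)
g=((hsv[...,0]>50)&(hsv[...,0]<90)&(hsv[...,1]>90)).astype(np.uint8); g[:140]=0;g[210:]=0;g[:,:370]=0;g[:,470:]=0
r=cv2.minAreaRect(cv2.findNonZero(g));print('green',r)
for p in cv2.boxPoints(r):print(p,plane('top',p,.04).round(4))
y=blob(T,(365,145,395,205),lambda h:(h[...,0]>15)&(h[...,0]<35)&(h[...,1]>120));print('gate',y,plane('top',y[0],.04))
y2=blob(S,(280,275,335,305),lambda h:(h[...,0]>15)&(h[...,0]<35)&(h[...,1]>120));print('gate tri',tri(ray('side',y2[0]),ray('top',y[0])))
for p in((321,149),(321,200)):print('plate',plane('top',p,.004).round(4))
a=cv2.resize(S[145:225,195:300],None,fx=4,fy=4);b=cv2.resize(T[195:285,170:290],None,fx=3,fy=3)
o=np.zeros((600,800,3),np.uint8);o[:320,:420]=a;o[320:590,:360]=b;o[0:360,430:790]=cv2.resize(T[140:210,312:472],None,fx=2.25,fy=2.25)[:,:360].repeat(1,0)[:360] if 0 else cv2.resize(T[140:210,312:472],(360,360))
cv2.imwrite('pics/crop.png',o)
```

```text
side [ 0.474 -0.566  0.549]
top [0.431 0.145 0.889]
(array([255.01785714, 166.66071429]), array([248, 163,  15,   9, 112])) (array([194.81463415, 223.44878049]), array([183, 213,  26,  22, 410]))
pink lid (array([0.45334176, 0.32093438, 0.05643851]), [np.float64(0.0009994091612447254), np.float64(0.000999409161244712)])
cream lid (array([0.46615582, 0.1888565 , 0.06265562]), [np.float64(0.0008682255933764925), np.float64(0.0008682255933764431)]) [0.46679394 0.18860978 0.068     ]
green ((418.5, 174.5), (75.0, 47.0), 0.0)
[381. 198.] [ 0.4953 -0.0481  0.04  ]
[381. 151.] [ 0.5902 -0.0524  0.04  ]
[456. 151.] [ 0.5867 -0.2062  0.04  ]
[456. 198.] [ 0.4911 -0.2005  0.04  ]
gate (array([379.99253731, 172.73880597]), array([377, 158,   6,  30, 134])) [ 0.54610544 -0.04830061  0.04      ]
gate tri (array([ 0.54694359, -0.05123483,  0.0269766 ]), [np.float64(0.0009125356359757957), np.float64(0.0009125356359758774)])
plate [0.6043 0.0652 0.004 ]
plate [0.4973 0.0689 0.004 ]
```

View pics/crop.png

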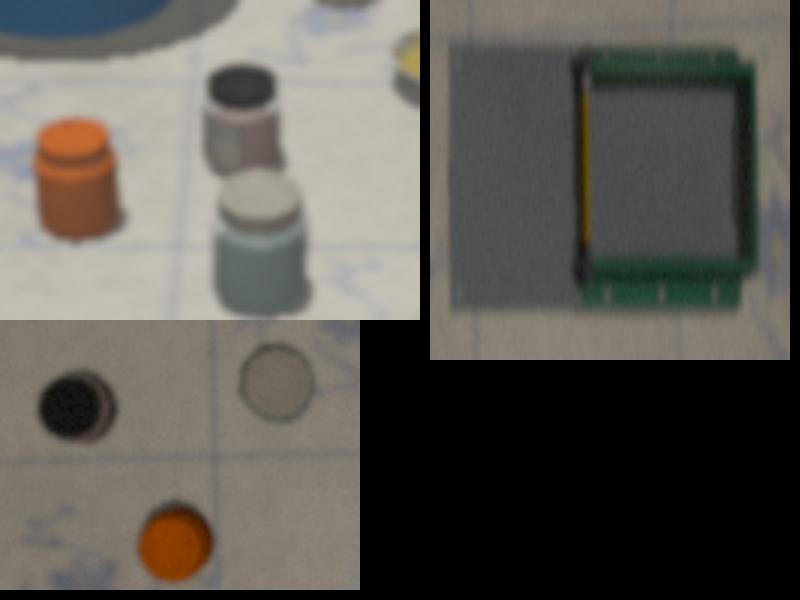

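The crop confirms the choice: pink body with a black lid, lid centre at world (0.453, 0.321), z about 0.056. The green jar is at (0.467, 0.189). The lane origin is about (0.546, -0.052), and its x axis points almost along world -y. I'll align the fingers with the lane axis and go.

Emit:
drive_tool --increments '[{"rotation": [0, 0, 0.144], "delta_pos": [0.94, -0.83, -0.13], "claw": -1}, {"rotation": [0, 0, 0.144], "delta_pos": [0.94, -0.83, -0.13], "claw": -1}, {"rotation": [0, 0, 0.144], "delta_pos": [0.94, -0.83, -0.13], "claw": -1}, {"rotation": [0, 0, 0.144], "delta_pos": [0.94, -0.83, -0.13], "claw": -1}, {"rotation": [0, 0, 0.144], "delta_pos": [0.94, -0.83, -0.13], "claw": -1}, {"rotation": [0, 0, 0.144], "delta_pos": [0.94, -0.83, -0.13], "claw": -1}]' --newtons 25

```text
t: 0.6
tcp_pos: [0.3202, -0.3749, 0.2678]
tcp_rot: [-0.001, 1.0, -0.019, 0.0]
force: [0.2, 0.8, -0.4]
grip_width: 1.0
grasp_force: 0.0
```

Emit:
drive_tool --increments '[{"rotation": [0, 0, 0], "delta_pos": [1, -1, 0], "claw": -1}, {"rotation": [0, 0, 0], "delta_pos": [1, -1, 0], "claw": -1}, {"rotation": [0, 0, 0], "delta_pos": [1, -1, 0], "claw": -1}, {"rotation": [0, 0, 0], "delta_pos": [1, -1, 0], "claw": -1}, {"rotation": [0, 0, 0], "delta_pos": [1, -1, 0], "claw": -1}, {"rotation": [0, 0, 0], "delta_pos": [1, -1, 0], "claw": -1}]'

```text
t: 1.1
tcp_pos: [0.4795, -0.2323, 0.2676]
tcp_rot: [-0.001, 1.0, -0.019, 0.001]
force: [0.7, 0.0, 0.2]
grip_width: 1.0
grasp_force: 0.0
```

Emit:
drive_tool --increments '[{"rotation": [0, 0, 0], "delta_pos": [0, -1, 0], "claw": -1}, {"rotation": [0, 0, 0], "delta_pos": [0, -1, 0], "claw": -1}, {"rotation": [0, 0, 0], "delta_pos": [0, -1, 0], "claw": -1}, {"rotation": [0, 0, 0], "delta_pos": [0, -1, 0], "claw": -1}, {"rotation": [0, 0, 0], "delta_pos": [0, -1, 0], "claw": -1}]'

```text
t: 1.52
tcp_pos: [0.4806, -0.0825, 0.2674]
tcp_rot: [-0.001, 1.0, -0.019, -0.001]
force: [-0.7, 0.0, 0.1]
grip_width: 1.0
grasp_force: 0.0
```

Emit:
drive_tool --increments '[{"rotation": [0, 0, 0], "delta_pos": [0, -1, 0], "claw": -1}, {"rotation": [0, 0, 0], "delta_pos": [0, -1, 0], "claw": -1}, {"rotation": [0, 0, 0], "delta_pos": [0, -1, 0], "claw": -1}, {"rotation": [0, 0, 0], "delta_pos": [0, -1, 0], "claw": -1}, {"rotation": [0, 0, 0], "delta_pos": [0, -1, 0], "claw": -1}]'

```text
t: 1.93
tcp_pos: [0.488, 0.0665, 0.2677]
tcp_rot: [-0.001, 1.0, -0.019, 0.0]
force: [-0.1, -0.3, 0.5]
grip_width: 0.998
grasp_force: 0.0
```

Emit:
drive_tool --increments '[{"rotation": [0, 0, 0], "delta_pos": [-0.1, -1, 0], "claw": -1}, {"rotation": [0, 0, 0], "delta_pos": [-0.1, -1, 0], "claw": -1}, {"rotation": [0, 0, 0], "delta_pos": [-0.1, -1, 0], "claw": -1}, {"rotation": [0, 0, 0], "delta_pos": [-0.1, -1, 0], "claw": -1}, {"rotation": [0, 0, 0], "delta_pos": [-0.1, -1, 0], "claw": -1}]'

```text
t: 2.35
tcp_pos: [0.4797, 0.2169, 0.2677]
tcp_rot: [-0.001, 1.0, -0.019, 0.0]
force: [0.7, -0.4, -0.1]
grip_width: 1.0
grasp_force: 0.0
```

Emit:
drive_tool --increments '[{"rotation": [0, 0, 0], "delta_pos": [-0.2, -0.69, 0.3], "claw": -1}, {"rotation": [0, 0, 0], "delta_pos": [-0.2, -0.69, 0.3], "claw": -1}, {"rotation": [0, 0, 0], "delta_pos": [-0.2, -0.69, 0.3], "claw": -1}, {"rotation": [0, 0, 0], "delta_pos": [-0.2, -0.69, 0.3], "claw": -1}, {"rotation": [0, 0, 0], "delta_pos": [-0.2, -0.69, 0.3], "claw": -1}, {"rotation": [0, 0, 0], "delta_pos": [-0.2, -0.69, 0.3], "claw": -1}]'

```text
t: 2.85
tcp_pos: [0.4544, 0.3171, 0.2228]
tcp_rot: [0.001, 1.0, -0.021, 0.0]
force: [1.0, -0.6, 0.4]
grip_width: 0.998
grasp_force: 0.0
```

Run:
```python
from h import *
s,im=snap('wrist','w1.png'); print(s['tcp_pos'])
k=(im.max(2)<70).astype(np.uint8)
n,l,st,ce=cv2.connectedComponentsWithStats(k)
for i in range(1,n):
    if st[i,4]>150: print(st[i],ce[i].round(1),plane('wrist',ce[i],.059,s).round(4))
```

```text
[0.45435855 0.31714687 0.22275037]
[330   0  68   9 421] [363.    3.2] [0.6151 0.2447 0.059 ]
[501  23  27 113 271] [513.9  76.4] [0.5548 0.1106 0.059 ]
[  34  107   50   52 1281] [ 63.2 129.4] [0.5264 0.5151 0.059 ]
[ 15 113  33  46 357] [ 37.4 134. ] [0.5233 0.5398 0.059 ]
[368 146  40  44 689] [382.1 162.9] [0.4835 0.2201 0.059 ]
[387 156  30  41 196] [396.5 170.4] [0.4756 0.2057 0.059 ]
[253 164  38  15 205] [273.1 168.9] [0.482  0.3246 0.059 ]
[ 252  174   40   41 1286] [271.6 194. ] [0.4569 0.3273 0.059 ]
[    0   199   560   221 53672] [254.5 356.7] [0.253  0.3587 0.059 ]
[309 215  41  53 641] [328.6 244. ] [0.3999 0.2704 0.059 ]
[268 254  28  35 515] [282.8 269.4] [0.3717 0.3196 0.059 ]
[   0  313   47   61 1838] [ 16.5 340. ] [0.2912 0.6355 0.059 ]
```

View pics/w1.png

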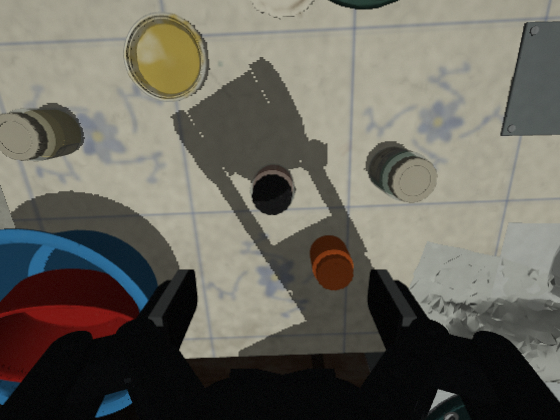

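The wrist view shows the black lid at (272,193), the orange jar at (332,262) and the green jar's lid at (413,180). The wrist estimate is (0.457, 0.327), about 5 mm from the two-view one. I'll go down and take one look from close by.

Emit:
drive_tool --increments '[{"rotation": [0, 0, 0], "delta_pos": [0, -0.05, 0.25], "claw": -1}, {"rotation": [0, 0, 0], "delta_pos": [0, -0.05, 0.5], "claw": -1}, {"rotation": [0, 0, 0], "delta_pos": [0, -0.05, 0.7], "claw": -1}, {"rotation": [0, 0, 0], "delta_pos": [0, -0.05, 0.7], "claw": -1}]'

```text
t: 3.23
tcp_pos: [0.4511, 0.3227, 0.1134]
tcp_rot: [0.002, 1.0, -0.022, -0.004]
force: [-0.7, -1.4, -0.4]
grip_width: 0.997
grasp_force: 0.0
```

Run:
```python
from h import *
s,im=snap('wrist','w2.png'); print(s['tcp_pos'])
k=(im.max(2)<70).astype(np.uint8)
n,l,st,ce=cv2.connectedComponentsWithStats(k)
for i in range(1,n):
    if st[i,4]>400: print(st[i],ce[i].round(1),plane('wrist',ce[i],.059,s).round(4))
a=cv2.imread('pics/w1.png')
s1=dict(tcp_pos=np.array([.45436,.31715,.22275]),tcp_rot=s['tcp_rot'])
j=max((i for i in range(1,n) if 150<ce[i][0]<400 and ce[i][1]<280),key=lambda i:st[i,4])
print(tri(ray('wrist',(271.8,193.5),s1),ray('wrist',ce[j],s)))
print(plane('top',(194.8,223.4),.059),plane('side',(255,166.7),.059))
```

```text
[0.45112675 0.32274965 0.1134085 ]
[ 411  160   72   68 2230] [438.3 186.1] [0.4858 0.2263 0.059 ]
[452 178  57  64 807] [469.2 201.8] [0.4748 0.2058 0.059 ]
[246 185  57  26 609] [275.6 194.6] [0.4848 0.3254 0.059 ]
[ 244  204   62   62 2961] [274.4 234.6] [0.458  0.3275 0.059 ]
[    0   259   560   161 49409] [249.6 362.1] [0.3531 0.3517 0.059 ]
[263 311  42  48 981] [284.9 331.6] [0.3805 0.3238 0.059 ]
(array([0.45265475, 0.32750332, 0.04715675]), [np.float64(0.00046046458440644154), np.float64(0.00046046458440629625)])
[0.45436569 0.32047306 0.059     ] [0.45242135 0.31602776 0.059     ]
```

View pics/w2.png

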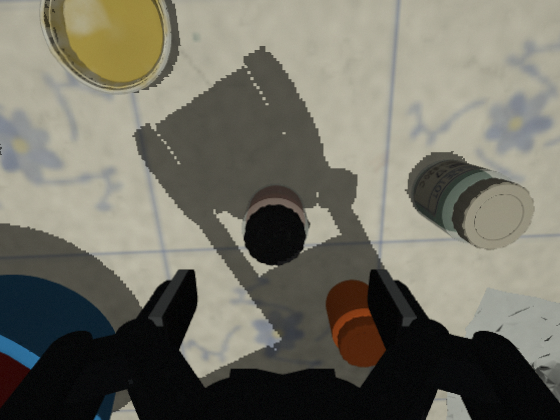

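The lid is at (274,235) and projects to (0.458, 0.327), the same as before. The lid is about midway between the fingers at columns 190 and 378. The orange jar is clear of the finger in x. I'll go down and grip.

Emit:
drive_tool --increments '[{"rotation": [0, 0, 0], "delta_pos": [0.03, -0.02, 0.15], "claw": -1}, {"rotation": [0, 0, 0], "delta_pos": [0.03, -0.02, 0.3], "claw": -1}, {"rotation": [0, 0, 0], "delta_pos": [0.03, -0.02, 0.45], "claw": -1}, {"rotation": [0, 0, 0], "delta_pos": [0.03, -0.02, 0.55], "claw": -1}, {"rotation": [0, 0, 0], "delta_pos": [0.03, -0.02, 0.55], "claw": -1}, {"rotation": [0, 0, 0], "delta_pos": [0.03, -0.02, 0.55], "claw": -1}]'

```text
t: 3.78
tcp_pos: [0.4597, 0.3291, 0.037]
tcp_rot: [-0.0, 1.0, -0.021, 0.001]
force: [0.6, -0.8, 0.1]
grip_width: 1.001
grasp_force: 0.0
```

Emit:
drive_tool --increments '[{"rotation": [0, 0, 0], "delta_pos": [0, 0, 0], "claw": 0}, {"rotation": [0, 0, 0], "delta_pos": [0, 0, 0], "claw": 0.3}, {"rotation": [0, 0, 0], "delta_pos": [0, 0, 0], "claw": 0.3}, {"rotation": [0, 0, 0], "delta_pos": [0, 0, 0], "claw": 0.3}, {"rotation": [0, 0, 0], "delta_pos": [0, 0, 0], "claw": 0.3}, {"rotation": [0, 0, 0], "delta_pos": [0, 0, 0], "claw": 0.3}]' --newtons 25

```text
t: 4.28
tcp_pos: [0.4592, 0.3296, 0.0369]
tcp_rot: [-0.001, 1.0, -0.021, 0.001]
force: [-0.4, -0.8, 8.7]
grip_width: 0.534
grasp_force: 24.5
```

Gripped at 24.5 N, opening about 45 mm. Lifting straight up, then carrying to the plate.

Emit:
drive_tool --increments '[{"rotation": [0, 0, 0], "delta_pos": [0, 0, -0.1], "claw": 0.3}, {"rotation": [0, 0, 0], "delta_pos": [0, 0, -0.3], "claw": 0.3}, {"rotation": [0, 0, 0], "delta_pos": [0, 0, -0.5], "claw": 0.3}, {"rotation": [0, 0, 0], "delta_pos": [0, 0, -0.7], "claw": 0.3}, {"rotation": [0, 0, 0], "delta_pos": [0, 0, -0.85], "claw": 0.3}, {"rotation": [0, 0, 0], "delta_pos": [0, 0, -0.9], "claw": 0.3}, {"rotation": [0, 0, 0], "delta_pos": [0, 0, -0.9], "claw": 0.3}]'

```text
t: 4.87
tcp_pos: [0.4595, 0.33, 0.1728]
tcp_rot: [-0.001, 1.0, -0.021, 0.002]
force: [0.9, 0.3, -2.1]
grip_width: 0.533
grasp_force: 26.6
```

Emit:
drive_tool --increments '[{"rotation": [0, 0, 0], "delta_pos": [0.15, 0.2, 0], "claw": 0.3}, {"rotation": [0, 0, 0], "delta_pos": [0.3, 0.4, 0], "claw": 0.3}, {"rotation": [0, 0, 0], "delta_pos": [0.4, 0.6, 0], "claw": 0.3}, {"rotation": [0, 0, 0], "delta_pos": [0.5, 0.8, 0], "claw": 0.3}, {"rotation": [0, 0, 0], "delta_pos": [0.5, 1, 0], "claw": 0.3}, {"rotation": [0, 0, 0], "delta_pos": [0.5, 1, 0], "claw": 0.3}]'

```text
t: 5.37
tcp_pos: [0.5259, 0.1712, 0.168]
tcp_rot: [0.002, 1.0, -0.022, -0.002]
force: [-1.3, 0.1, -2.6]
grip_width: 0.533
grasp_force: 26.6
```

Emit:
drive_tool --increments '[{"rotation": [0, 0, 0], "delta_pos": [0, 0.2, 0], "claw": 0.3}, {"rotation": [0, 0, 0], "delta_pos": [0, 0.4, 0], "claw": 0.3}, {"rotation": [0, 0, 0], "delta_pos": [0, 0.6, 0], "claw": 0.3}, {"rotation": [0, 0, 0], "delta_pos": [0, 0.8, 0], "claw": 0.3}, {"rotation": [0, 0, 0], "delta_pos": [0, 0.9, 0], "claw": 0.3}, {"rotation": [0, 0, 0], "delta_pos": [0, 0.9, 0], "claw": 0.3}, {"rotation": [0, 0, 0], "delta_pos": [0, 0.9, 0], "claw": 0.3}]'

```text
t: 5.95
tcp_pos: [0.5202, 0.0412, 0.1689]
tcp_rot: [-0.0, 1.0, -0.022, -0.001]
force: [0.2, 0.0, -0.8]
grip_width: 0.534
grasp_force: 26.7
```

Run:
```python
from h import *
s,im=snap('wrist','w3.png'); print(s['tcp_pos'],s['grip_width'],s['grasp_force'])
```

```text
[0.52020503 0.0412409  0.16891229] 0.5341966238193018 26.690639745793305
```

View pics/w3.png

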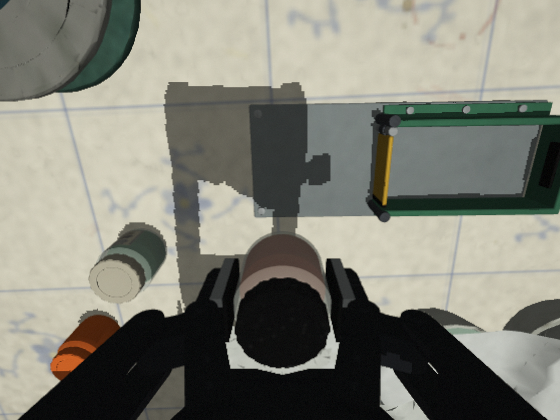

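The jar is held upright with its lid at (282,322). The plate's left corners are at (250,105) and (257,216). The post tops are at (388,120) and (381,214), with the yellow gate shut between them. The green jar is untouched at (118,280).

Run:
```python
from h import *
s=env.observe()
for n,uv,z in (('plateA',(250,105),.004),('plateB',(257,216),.004),('postA',(388,120),.044),('postB',(381,214),.044),('wallA in',(542,123),.04),('wallB in',(530,197),.04),('gateA',(390,133),.04),('gateB',(383,200),.04)):
    print(n,plane('wrist',uv,z,s).round(4))
a=plane('top',(379.5,153),.044);print(a)
T=cv2.imread('pics/top0.png')
for n,uv,z in (('postA',(379,153.5),.044),('postB',(379,196),.044)): print('top',n,plane('top',uv,z).round(4))
```

```text
plateA [0.6067 0.0676 0.004 ]
plateB [0.4995 0.0687 0.004 ]
postA [ 0.591  -0.0444  0.044 ]
postB [ 0.5118 -0.0442  0.044 ]
wallA in [ 0.5831 -0.1692  0.04  ]
wallB in [ 0.5207 -0.174   0.04  ]
gateA [ 0.5805 -0.0482  0.04  ]
gateB [ 0.5233 -0.0464  0.04  ]
[ 0.58542898 -0.04825569  0.044     ]
top postA [ 0.5844 -0.0472  0.044 ]
top postB [ 0.4991 -0.0433  0.044 ]
```

Run:
```python
from h import *
s=env.observe(); g=cv2.cvtColor(cv2.imread('pics/w3.png'),cv2.COLOR_BGR2GRAY).astype(float)
def edge(us,v0,v1,z,lab):
    P=[]
    for u in us:
        c=np.abs(np.diff(cv2.GaussianBlur(g,(3,3),0)[v0:v1,u])); 
        v=v0+c.argmax()+.5; P.append(plane('wrist',(u,v),z,s)[:2])
    P=np.array(P); k=np.polyfit(P[:,1],P[:,0],1); r=P[:,0]-np.polyval(k,P[:,1])
    ok=abs(r)<.003; k=np.polyfit(P[ok,1],P[ok,0],1); print(lab,'dx/dy',k[0].round(4),'x at y=-.05',np.polyval(k,-.05).round(4),'x at .07',np.polyval(k,.07).round(4),abs(r).max().round(4))
edge(range(310,365,3),96,110,.004,'plate far')
edge(range(310,365,3),208,222,.004,'plate near')
edge(range(400,525,4),188,204,.04,'near wall top inner')
edge(range(400,535,4),206,222,.004,'near plate beyond')
```

```text
plate far dx/dy 0.0326 x at y=-.05 0.6042 x at .07 0.6081 0.0006
plate near dx/dy 0.0203 x at y=-.05 0.4956 x at .07 0.498 0.0008
near wall top inner dx/dy 0.0357 x at y=-.05 0.5286 x at .07 0.5329 0.0029
near plate beyond dx/dy 0.0298 x at y=-.05 0.4946 x at .07 0.4982 0.0006
```

Allowing for the same camera offsets on the jar and the lane, the gate middle in TCP terms is about (0.551, -0.044), with the axis tilted about 1.7°. I'll set the jar down at lane x about -0.07.

Emit:
drive_tool --increments '[{"rotation": [0, 0, 0], "delta_pos": [0.22, 0.08, 0], "claw": 0.3}, {"rotation": [0, 0, 0], "delta_pos": [0.22, 0.08, 0.15], "claw": 0.3}, {"rotation": [0, 0, 0], "delta_pos": [0.22, 0.08, 0.35], "claw": 0.3}, {"rotation": [0, 0, 0], "delta_pos": [0.22, 0.08, 0.55], "claw": 0.3}, {"rotation": [0, 0, 0], "delta_pos": [0.22, 0.08, 0.7], "claw": 0.3}, {"rotation": [0, 0, 0], "delta_pos": [0.22, 0.08, 0.8], "claw": 0.3}, {"rotation": [0, 0, 0], "delta_pos": [0.22, 0.08, 0.8], "claw": 0.3}, {"rotation": [0, 0, 0], "delta_pos": [0.22, 0.08, 0.8], "claw": 0.3}]'

```text
t: 6.67
tcp_pos: [0.5528, 0.0293, 0.0493]
tcp_rot: [-0.0, 1.0, -0.02, -0.001]
force: [-0.4, -0.7, -1.8]
grip_width: 0.531
grasp_force: 26.7
```

Emit:
drive_tool --increments '[{"rotation": [0, 0, 0], "delta_pos": [0, 0, 0.02], "claw": 0.3}, {"rotation": [0, 0, 0], "delta_pos": [0, 0, 0.04], "claw": 0.3}, {"rotation": [0, 0, 0], "delta_pos": [0, 0, 0.05], "claw": 0.3}, {"rotation": [0, 0, 0], "delta_pos": [0, 0, 0.05], "claw": 0.3}]'

```text
t: 7.0
tcp_pos: [0.5542, 0.0281, 0.0433]
tcp_rot: [-0.0, 1.0, -0.021, 0.001]
force: [0.2, -0.4, -1.0]
grip_width: 0.531
grasp_force: 26.7
```

Run:
```python
from h import *
s,im=snap('side','s4.png');print(s['force'],s['tcp_pos'])
i2=snap('top','t4.png')[1]
o=np.hstack([cv2.resize(im[200:400,220:400],(396,440)),cv2.resize(i2[120:260,230:390],(400,440))])
cv2.imwrite('pics/c4.png',o[:,:,::-1])
```

```text
[ 0.1724117  -0.36673732 -1.02753596] [0.55416569 0.02807872 0.04332271]
```

View pics/c4.png

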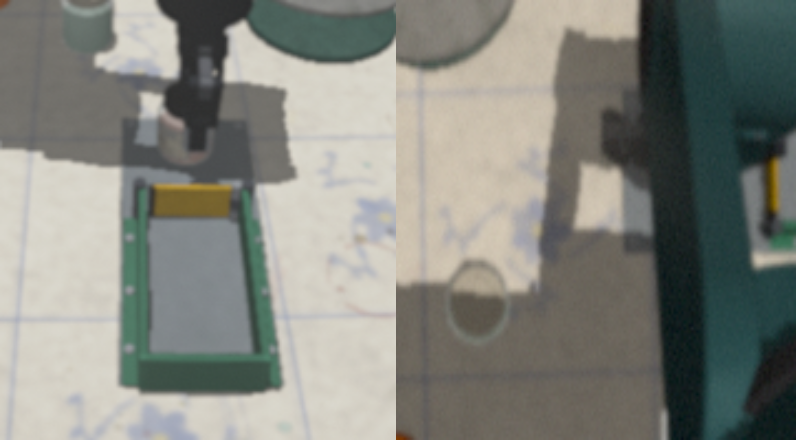

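The side crop shows the jar over the middle of the loading plate with the gate shut, and the green jar where it was. I'll lower it to contact, release so it stands, and regrip gently.

Emit:
drive_tool --increments '[{"rotation": [0, 0, 0], "delta_pos": [0, 0, 0.015], "claw": 0.3}, {"rotation": [0, 0, 0], "delta_pos": [0, 0, 0.02], "claw": 0.3}, {"rotation": [0, 0, 0], "delta_pos": [0, 0, 0.02], "claw": 0.3}]'

```text
t: 7.35
tcp_pos: [0.5544, 0.0279, 0.0409]
tcp_rot: [-0.0, 1.0, -0.021, 0.001]
force: [-1.9, -0.0, 9.2]
grip_width: 0.533
grasp_force: 27.6
```

Emit:
drive_tool --increments '[{"rotation": [0, 0, 0], "delta_pos": [0, 0, 0], "claw": -0.25}, {"rotation": [0, 0, 0], "delta_pos": [0, 0, 0], "claw": -0.25}, {"rotation": [0, 0, 0], "delta_pos": [0, 0, 0], "claw": -0.25}, {"rotation": [0, 0, 0], "delta_pos": [0, 0, 0], "claw": -0.25}, {"rotation": [0, 0, 0], "delta_pos": [0, 0, 0], "claw": -0.25}]'

```text
t: 7.77
tcp_pos: [0.5537, 0.028, 0.0397]
tcp_rot: [-0.0, 1.0, -0.021, -0.0]
force: [0.6, 0.0, -1.3]
grip_width: 0.626
grasp_force: 0.0
```

Emit:
drive_tool --increments '[{"rotation": [0, 0, 0], "delta_pos": [0, 0, 0], "claw": 0.3}, {"rotation": [0, 0, 0], "delta_pos": [0, 0, 0], "claw": 0.3}, {"rotation": [0, 0, 0], "delta_pos": [0, 0, 0], "claw": 0.3}, {"rotation": [0, 0, 0], "delta_pos": [0, 0, 0], "claw": 0.3}]' --newtons 20

```text
t: 8.1
tcp_pos: [0.5537, 0.028, 0.0399]
tcp_rot: [-0.0, 1.0, -0.021, -0.0]
force: [-0.9, 0.1, 2.6]
grip_width: 0.531
grasp_force: 20.6
```

The jar was released and stood on the plate, then regripped lightly in contact. Now I'll push it along the plate through the gate.

Emit:
drive_tool --increments '[{"rotation": [0, 0, 0], "delta_pos": [0, 0.08, 0], "claw": 0.3}, {"rotation": [0, 0, 0], "delta_pos": [0, 0.16, 0], "claw": 0.3}, {"rotation": [0, 0, 0], "delta_pos": [0, 0.24, 0], "claw": 0.3}, {"rotation": [0, 0, 0], "delta_pos": [0, 0.32, 0], "claw": 0.3}, {"rotation": [0, 0, 0], "delta_pos": [0, 0.4, 0], "claw": 0.3}, {"rotation": [0, 0, 0], "delta_pos": [0.005, 0.47, 0], "claw": 0.3}, {"rotation": [0, 0, 0], "delta_pos": [0.005, 0.53, 0], "claw": 0.3}, {"rotation": [0, 0, 0], "delta_pos": [0.005, 0.6, 0], "claw": 0.3}]'

```text
t: 8.77
tcp_pos: [0.5505, -0.0628, 0.0399]
tcp_rot: [-0.0, 1.0, -0.021, -0.0]
force: [-0.7, 3.8, 3.8]
grip_width: 0.535
grasp_force: 22.0
```

Run:
```python
from h import *
s,im=snap('side','s5.png');s2,i2=snap('wrist','w5.png');print(s2['force'],s2['tcp_pos'],s2['grip_width'])
o=np.hstack([cv2.resize(im[200:400,220:400],(396,440)),cv2.resize(i2,(400,440))])
cv2.imwrite('pics/c5.png',o[:,:,::-1])
```

```text
[-2.13266325 -1.22319431  3.92695249] [ 0.550616   -0.06462714  0.03983474] 0.5313421005641373
```

View pics/c5.png

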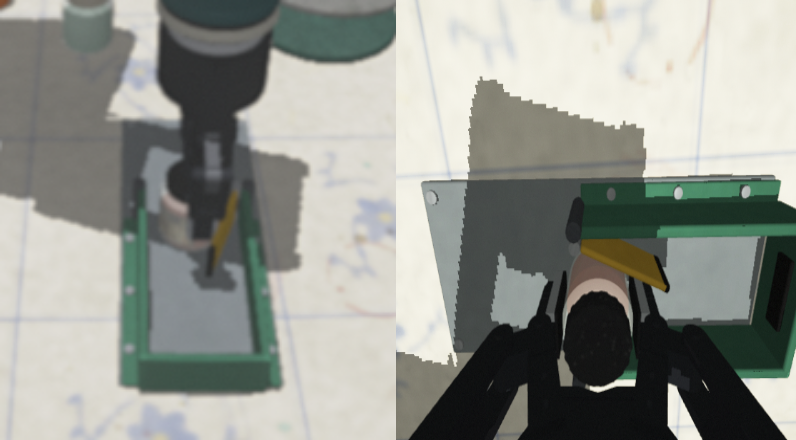

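The gate is held open by the finger and jar, with the jar between the posts and slightly towards the near wall. Continuing in with a small correction to the far side.

Emit:
drive_tool --increments '[{"rotation": [0, 0, 0], "delta_pos": [0.015, 0.07, 0], "claw": 0.3}, {"rotation": [0, 0, 0], "delta_pos": [0.025, 0.15, 0], "claw": 0.3}, {"rotation": [0, 0, 0], "delta_pos": [0.025, 0.23, 0], "claw": 0.3}, {"rotation": [0, 0, 0], "delta_pos": [0.025, 0.31, 0], "claw": 0.3}, {"rotation": [0, 0, 0], "delta_pos": [0.025, 0.39, 0], "claw": 0.3}, {"rotation": [0, 0, 0], "delta_pos": [0.025, 0.46, 0], "claw": 0.3}, {"rotation": [0, 0, 0], "delta_pos": [0.025, 0.51, 0], "claw": 0.3}, {"rotation": [0, 0, 0], "delta_pos": [0.025, 0.53, 0], "claw": 0.3}]'

```text
t: 9.53
tcp_pos: [0.5512, -0.1425, 0.0398]
tcp_rot: [-0.0, 1.0, -0.021, 0.0]
force: [0.4, 5.5, 6.3]
grip_width: 0.533
grasp_force: 22.1
```

Run:
```python
from h import *
s,im=snap('side','s6.png');s2,i2=snap('wrist','w6.png');print(s2['force'],s2['tcp_pos'],s2['grip_width'])
o=np.hstack([cv2.resize(im[200:400,220:400],(396,440)),cv2.resize(i2,(400,440))])
cv2.imwrite('pics/c6.png',o[:,:,::-1])
```

```text
[-0.55076036  0.61234505  3.92200116] [ 0.55122976 -0.14277787  0.03986611] 0.5310603162429705
```

View pics/c6.png

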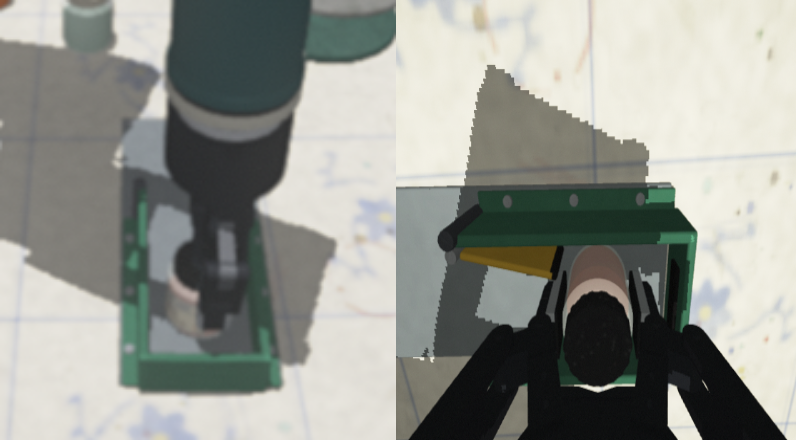

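The leaf has passed the jar and rests against the rear finger, and there is still room before the end wall. I'll push about 5 mm more, release, and lift straight up.

Emit:
drive_tool --increments '[{"rotation": [0, 0, 0], "delta_pos": [0, 0.02, 0], "claw": 0.3}, {"rotation": [0, 0, 0], "delta_pos": [0, 0.035, 0], "claw": 0.3}, {"rotation": [0, 0, 0], "delta_pos": [0, 0.035, 0], "claw": 0.3}, {"rotation": [0, 0, 0], "delta_pos": [0, 0.035, 0], "claw": -0.22}, {"rotation": [0, 0, 0], "delta_pos": [0, 0.035, 0], "claw": -0.22}, {"rotation": [0, 0, 0], "delta_pos": [0, 0.035, 0], "claw": -0.22}, {"rotation": [0, 0, 0], "delta_pos": [0, 0.035, 0], "claw": -0.22}, {"rotation": [0, 0, 0], "delta_pos": [0, 0.035, 0], "claw": -0.22}]'

```text
t: 10.3
tcp_pos: [0.5507, -0.1476, 0.0394]
tcp_rot: [0.001, 1.0, -0.02, -0.0]
force: [-1.5, -4.6, -0.5]
grip_width: 0.61
grasp_force: 3.1
```

Emit:
drive_tool --increments '[{"rotation": [0, 0, 0], "delta_pos": [0, 0, -0.05], "claw": -0.22}, {"rotation": [0, 0, 0], "delta_pos": [0, 0, -0.12], "claw": -0.22}, {"rotation": [0, 0, 0], "delta_pos": [0, 0, -0.2], "claw": -0.22}, {"rotation": [0, 0, 0], "delta_pos": [0, 0, -0.3], "claw": -0.22}, {"rotation": [0, 0, 0], "delta_pos": [0, 0, -0.45], "claw": -0.22}, {"rotation": [0, 0, 0], "delta_pos": [0, 0, -0.65], "claw": -0.22}, {"rotation": [0, 0, 0], "delta_pos": [0, 0, -0.85], "claw": -0.22}, {"rotation": [0, 0, 0], "delta_pos": [0, 0, -1], "claw": -0.22}]'

```text
t: 10.97
tcp_pos: [0.5519, -0.1466, 0.1928]
tcp_rot: [0.0, 1.0, -0.021, 0.001]
force: [0.7, 0.3, -0.2]
grip_width: 0.611
grasp_force: 0.0
```

Emit:
drive_tool --increments '[{"rotation": [0, 0, 0], "delta_pos": [0, 0, -0.2], "claw": -0.22}, {"rotation": [0, 0, 0], "delta_pos": [0, 0, -0.2], "claw": -0.22}, {"rotation": [0, 0, 0], "delta_pos": [0, 0, -0.2], "claw": -0.22}, {"rotation": [0, 0, 0], "delta_pos": [0, 0, -0.2], "claw": -0.22}, {"rotation": [0, 0, 0], "delta_pos": [0, 0, -0.2], "claw": -0.22}, {"rotation": [0, 0, 0], "delta_pos": [0, 0, -0.2], "claw": -0.22}]'

```text
t: 11.47
tcp_pos: [0.5502, -0.1464, 0.2185]
tcp_rot: [-0.001, 1.0, -0.021, -0.001]
force: [0.4, -0.5, -0.0]
grip_width: 0.608
grasp_force: 0.0
```

Run:
```python
from h import *
s,im=snap('side','s7.png');s2,i2=snap('wrist','w7.png');print(s2['force'],s2['tcp_pos'],s2['grip_width'])
o=np.hstack([cv2.resize(im[140:400,200:420],(396,440)),cv2.resize(i2,(400,440))])
cv2.imwrite('pics/c7.png',o[:,:,::-1])
```

```text
[0.20053024 0.47371272 0.5127402 ] [ 0.55026199 -0.1464209   0.21851274] 0.6131923653997357
```

View pics/c7.png

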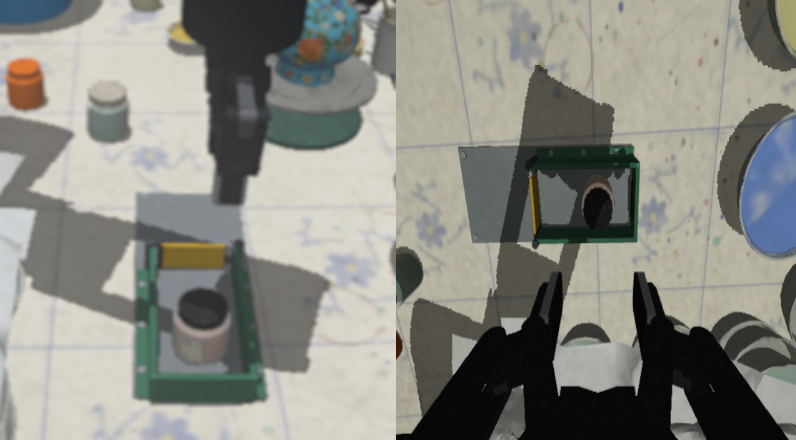

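The pink jar stands upright in the lane, the gate is shut across its posts behind it, the green jar is in place and the gripper is clear. Handing in.

```bash
python3 -c "
from cell import env
print(env.hand_in())"
```

```text
the job is handed in; nothing more can be done
None
```

I handed the job in: in the last pictures the pink jar stands upright inside the lane with the gate shut behind it, and the green jar is where it stood. The hand-in gave no verdict.

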